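# Load the battery test carrier

### The arm

A 6-joint arm with a two-finger parallel gripper is mounted at the origin on the work surface. World frame = base frame: x ahead of the robot, y to its left, z up, the work surface at z = 0. Lengths are in m, angles in rad, forces in N, time in s.
With the tool pointing down it reaches from about 0.4 to 0.825 m from the base axis. Payload 7 kg.
Tool frame: the origin (TCP) lies on the centre line of the jaws, within the pads' length; the fingertips stand 22 mm ahead of it and the grasp point (between the pads) lies 3 mm ahead of it; z points along the fingers, y is the direction in which the jaws open and shut (so a half turn about z gives the same grasp; the last joint's range is limited). The gripper opens to 88 mm and grips with 3 to 60 N. Pads are 19 mm wide; open, the fingers measure 130 mm over their backs; the gripper's body (78 mm by 193 mm) begins 47 mm behind the grasp point.
Start: joints at [-0.871, 0.359, 0.012, 0, -1.224, -0.288], TCP at [0.27, -0.619, 0.249] pointing down, gripper open.
Joint ranges: [-3.07, 3.07], [-1.43, 2.12], [-1.02, 1.25], [-3.03, 1.67], [-3.05, -0], [-3.03, 3.03]. Speed limits (rad/s): [2.39, 2.39, 3.01, 3.14, 3.14, 3.14].

### API

Orientations are given as [roll, pitch, yaw] about the fixed x, y, z axes, in that order (R = Rz(yaw) Ry(pitch) Rx(roll)).
In Python, from station import arm gives the robot as it stands. The module is installed in compiled form; this text tells all that it offers.
- The arm moves only by the tool arm_command, never from a script. Its argument "motion" is a list of rows, each a list of 3 entries, a list of its own where there are three numbers: the shift along the tool's x, y, z in mm, then the turn, a rotation vector about the tool's x, y, z in degrees, then the opening, from 0 (shut) to 1 (fully open). In form: [[[tx, ty, tz], [wx, wy, wz], grip], ...]. A call has 1 to 20 rows; each row shifts and turns the commanded pose from where the row before left it, along the tool's axes as they then stand; what a row does not reach is not made up. A row lasts 1/12 s, in which the tool goes at most 41.7 mm and 7.16 degrees, less where a joint would pass 70% of its speed; a pose out of reach is approached as far as the arm can. A call is refused whole if a number of a shift passes 41.7 or a number of a turn 7.16, either way. A call with a gripper value outside its range is refused whole. The fingers move at their own pace and stop on an object; "newtons" is the grip in N (left out, the last holds). Time passes only in rows, so rows that do not move let the fingers close. It gives the time, the measured TCP pose, the force and the opening at its end, in the units of the state.
- arm.get_state(): the state, without advancing time (a new reading comes with each control period).
- arm.grab_frame(name): name is "side" or "top" or "wrist"; returns the picture (420x560x3 uint8, red, green, blue); there is no depth.
- arm.camera_info(name): a dict with "fov_y" (degrees; the focal length in pixels is half the picture's height over the tangent of half this angle, whatever the lens; pixels are square), "cx", "cy" (the principal point, pixels), "view" (4x4, takes a point from world to camera coordinates); the wrist camera has in their place "tool_from_camera" (4x4, takes a point from camera to tool coordinates, whose origin is the TCP and whose axes are the flange's). Camera axes: x right, y down, z forward; pixel columns grow to the right and rows downward; lengths in m; the calibration is good to about 2 mm. A picture is of the moment at which its call begins: read the wrist's pose just before it. camera_info takes no time and is no camera call.
- arm.job_done(): hands the job in, once; it reports no verdict.
The state is a dict: "t": time; "q": joint angles; "qd": joint speeds; "joint_efforts": joint torques, N m; "eef_pos": TCP position; "ee_rot": TCP orientation; "force": force on the tool from outside, world axes, zero at the start; "moment": the same for the moment, N m; "width": finger opening in m.
Only numpy, scipy, OpenCV 4.12 (cv2) and the standard library are available. Lean on these libraries where they do the work, as an engineer would, in place of code of your own. Each camera call takes 0.05 s, during which the arm holds its last target. There are 200 camera calls.

### The job

Load the test carrier for the climate chamber: stand the four good full-size cells upright in its sockets, fully down, each in the socket of its own sleeve colour (blue, yellow, green, white). Leave the short green cell and the red-topped blue reject standing where they are, and set the cells down rather than dropping them.

Things in the scene. Friction and masses are not known exactly. Their poses are not given: they have to be found in the camera images.
- cell_blue: full-size battery cell to be loaded: an upright cylinder, 32 mm in diameter and 70 mm tall, in a blue sleeve, its top a blue rim around a bare steel disc with a small brass button. About 145 g. Stands loose on the bench. Origin: centre of its underside, z axis up along the cell.
- cell_yellow: full-size battery cell to be loaded: an upright cylinder, 32 mm in diameter and 70 mm tall, in a yellow sleeve, its top a yellow rim around a bare steel disc with a small brass button. About 145 g. Stands loose on the bench. Origin: centre of its underside, z axis up along the cell.
- cell_green: full-size battery cell to be loaded: an upright cylinder, 32 mm in diameter and 70 mm tall, in a green sleeve, its top a green rim around a bare steel disc with a small brass button. About 145 g. Stands loose on the bench. Origin: centre of its underside, z axis up along the cell.
- cell_white: full-size battery cell to be loaded: an upright cylinder, 32 mm in diameter and 70 mm tall, in a white sleeve, its top a white rim around a bare steel disc with a small brass button. About 145 g. Stands loose on the bench. Origin: centre of its underside, z axis up along the cell.
- socket_blue: blue socket: fixed round cup, 54 mm outside, 48 mm inside diameter, 22 mm high, floor 4 mm thick. Origin: centre of its underside, 5 mm above the bench, z up; a seated cell's underside is 4 mm above it. The sockets form a square, 84 mm between neighbours, colours in any order, on the carrier: a fixed dark steel tray 190 mm square with an 18 mm rim, its place varied, turned up to 20 degrees.
- socket_yellow: yellow socket: fixed round cup, 54 mm outside, 48 mm inside diameter, 22 mm high, floor 4 mm thick. Origin: centre of its underside, 5 mm above the bench, z up; a seated cell's underside is 4 mm above it. The sockets form a square, 84 mm between neighbours, colours in any order, on the carrier: a fixed dark steel tray 190 mm square with an 18 mm rim, its place varied, turned up to 20 degrees.
- socket_green: green socket: fixed round cup, 54 mm outside, 48 mm inside diameter, 22 mm high, floor 4 mm thick. Origin: centre of its underside, 5 mm above the bench, z up; a seated cell's underside is 4 mm above it. The sockets form a square, 84 mm between neighbours, colours in any order, on the carrier: a fixed dark steel tray 190 mm square with an 18 mm rim, its place varied, turned up to 20 degrees.
- socket_white: white socket: fixed round cup, 54 mm outside, 48 mm inside diameter, 22 mm high, floor 4 mm thick. Origin: centre of its underside, 5 mm above the bench, z up; a seated cell's underside is 4 mm above it. The sockets form a square, 84 mm between neighbours, colours in any order, on the carrier: a fixed dark steel tray 190 mm square with an 18 mm rim, its place varied, turned up to 20 degrees.
- short_cell: look-alike that stays where it is: a green-sleeved cell with bare steel and brass top, but smaller, 26 mm in diameter and 50 mm tall. Loose, upright. Origin: centre of its underside, z up.
- reject_cell: look-alike that stays where it is: a blue-sleeved cell, 32 mm in diameter and 70 mm tall, whose whole top and upper 13 mm are red (a reject). Loose, upright. Origin: centre of its underside, z up. The six cells stand at least 60 mm apart; the screwdriver and pen among them lie flat, under 35 mm high.

How it is judged:
By the outcome, as a careful person would: the job done as asked, in the order asked, and still so for the second after the job is handed in, with the robot touching nothing.
It also fails if it takes over 106 s, if anything falls off the work surface, if the arm or the gripper's body presses on something with over 40 N, if the wrist force passes 120 N, or if a joint passes its speed limit or range.

## Working session

There is one attempt and no reset: what is moved stays moved. The work goes in short steps, Python scripts to look and compute and a tool call to move; the robot and the scene stay as the last step left them, time stands still between calls to the robot, and variables do not carry over. Pictures are saved under pics/ and viewed, on a budget of 14 in all, crops included, one or two more only if the job needs it, and the job is handed in when it is done.

Besides the shell and the picture viewer there is one more tool, called after ">>>" in YAML: its name, and indented under it one key for each argument. arm_command: Moves the arm, as the interface text tells. Its arguments: {"type":"object","properties":{"motion":{"type":"array","items":{"type":"array"}},"newtons":{"type":"number"}},"required":["motion"]}

```bash
mkdir -p pics; python3 - <<'E'
from station import arm
import cv2,numpy as np
np.set_printoptions(precision=4,suppress=True)
for n in("top","side","wrist"):
    im=arm.grab_frame(n); cv2.imwrite(f"pics/{n}0.png",im[:,:,::-1]); print(n,arm.camera_info(n))
print(arm.get_state())
E
```

```text
top {'fov_y': 46.31453672456134, 'cx': 268.82068821428146, 'cy': 210.43847422282187, 'view': array([[-0.0295, -0.9995, -0.0111,  0.017 ],
       [-0.992 ,  0.0307, -0.1224,  0.5479],
       [ 0.1227,  0.0074, -0.9924,  1.016 ],
       [ 0.    ,  0.    ,  0.    ,  1.    ]])}
side {'fov_y': 54.50383323217478, 'cx': 273.05922405177046, 'cy': 208.2630782395204, 'view': array([[ 0.959 , -0.2833,  0.005 , -0.5234],
       [-0.1716, -0.5949, -0.7853,  0.1232],
       [ 0.2255,  0.7522, -0.6191,  0.6658],
       [ 0.    ,  0.    ,  0.    ,  1.    ]])}
wrist {'fov_y': 68.20978005790269, 'cx': 280.90155651420395, 'cy': 208.5648724938659, 'tool_from_camera': array([[ 0.0003, -0.9672, -0.2539,  0.0669],
       [ 1.    ,  0.0006, -0.001 ,  0.0001],
       [ 0.0012, -0.2539,  0.9672, -0.1361],
       [ 0.    ,  0.    ,  0.    ,  1.    ]])}
{'t': 0.15, 'q': array([-0.8709,  0.3593,  0.0113, -0.0003, -1.2242, -0.2881]), 'qd': array([ 0.0001, -0.0007,  0.0022,  0.0025,  0.0001,  0.0014]), 'joint_efforts': array([  0.0014, -58.3277,  29.3293,   7.0012,   0.0088,  -0.0001]), 'eef_pos': array([ 0.27  , -0.6183,  0.2478]), 'ee_rot': array([ 3.1402, -0.0002, -2.7299]), 'force': array([ 0.1377, -0.1739, -0.1419]), 'moment': array([ 0.06  ,  0.042 , -0.0149]), 'width': 0.08745767779256201}
```

View pics/top0.png

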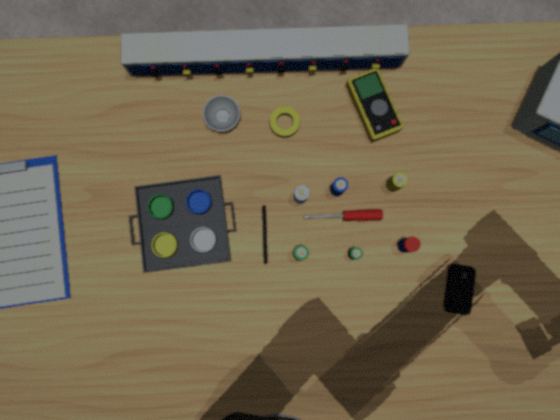

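View pics/side0.png

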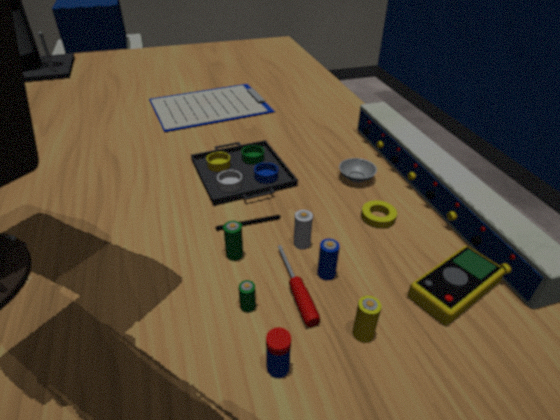

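```bash
cat > h.py <<'E'
from station import arm
import cv2,numpy as np
from scipy.spatial.transform import Rotation as R
np.set_printoptions(precision=4,suppress=True)
def T():
    s=arm.get_state(); M=np.eye(4); M[:3,:3]=R.from_euler('xyz',s['ee_rot']).as_matrix(); M[:3,3]=s['eef_pos']; return M
def cam(n,M=None):
    c=arm.camera_info(n); f=210/np.tan(np.radians(c['fov_y']/2))
    W=M@c['tool_from_camera'] if n=='wrist' else np.linalg.inv(c['view'])
    return f,c['cx'],c['cy'],W
def ray(px,C,z):
    f,cx,cy,W=C; d=W[:3,:3]@[(px[0]-cx)/f,(px[1]-cy)/f,1]; o=W[:3,3]
    return o+d*(z-o[2])/d[2]
def proj(p,C):
    f,cx,cy,W=C; q=np.linalg.inv(W)@[*p,1]; return q[:2]/q[2]*f+[cx,cy]
E
python3 - <<'E'
from h import *
C=cam('top')
for n,p,z in[('white',(302,190),.07),('blue',(341,183),.07),('yellow',(399,178),.07),('green',(301,249),.07),('short',(356,250),.05),('rej',(413,244),.07),
 ('sG',(161,207),.027),('sB',(200,202),.027),('sY',(164,245),.027),('sW',(203,239),.027)]:
    P=ray(p,C,z);print(n,P,np.hypot(*P[:2]),proj(P,cam('side')))
im=cv2.imread('pics/top0.png'); cv2.imwrite('pics/topc.png',cv2.resize(im[150:280,120:440],None,fx=2.5,fy=2.5,interpolation=2))
E
```

```text
white [ 0.5842 -0.0699  0.07  ] 0.5883895276930502 [306.2265 213.8321]
blue [ 0.5964 -0.1513  0.07  ] 0.6152656799830694 [331.2491 243.7009]
yellow [ 0.6031 -0.2718  0.07  ] 0.6615310205378835 [370.5033 301.344 ]
green [ 0.4623 -0.0632  0.07  ] 0.46663930709183327 [236.0132 224.1998]
short [ 0.4577 -0.1785  0.05  ] 0.49127108231794436 [250.366  283.6574]
rej [ 0.4657 -0.2918  0.07  ] 0.54953051663081 [278.0624 338.2667]
sG [0.5637 0.2329 0.027 ] 0.6098961113956762 [252.2145 151.1575]
sB [0.572  0.1485 0.027 ] 0.5909078762623137 [265.3705 169.567 ]
sY [0.4815 0.2267 0.027 ] 0.5321900523709204 [217.8471 157.5496]
sW [0.4918 0.143  0.027 ] 0.5121810225994659 [229.7753 176.5635]
```

View pics/topc.png

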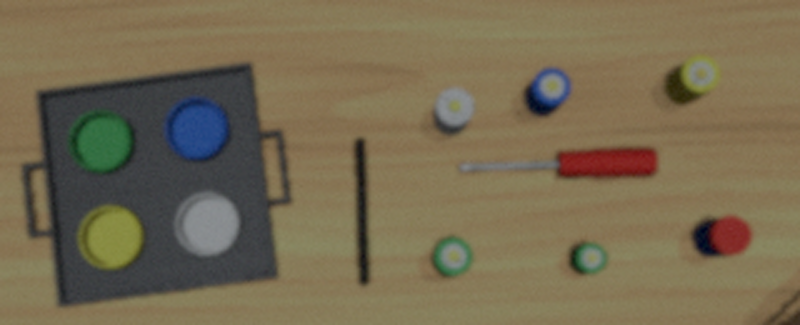

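>>> arm_command:
  motion:
    - [[0,0,0],[0,0,5.9],0.6]
    - [[0,0,0],[0,0,5.9],0.6]
    - [[0,0,0],[0,0,5.9],0.6]
    - [[0,0,0],[0,0,5.9],0.6]
    - [[-18.6,32.1,0],[0,0,0],0.6]
    - [[-18.6,32.1,0],[0,0,0],0.6]
    - [[-18.6,32.1,0],[0,0,0],0.6]
    - [[-18.6,32.1,0],[0,0,0],0.6]
    - [[-18.6,32.1,0],[0,0,0],0.6]
    - [[-18.6,32.1,0],[0,0,0],0.6]
    - [[-18.6,32.1,0],[0,0,0],0.6]
    - [[-18.6,32.1,0],[0,0,0],0.6]
    - [[-18.6,32.1,0],[0,0,0],0.6]
    - [[-18.6,32.1,0],[0,0,0],0.6]
    - [[-18.6,32.1,0],[0,0,0],0.6]
    - [[-18.6,32.1,0],[0,0,0],0.6]
    - [[-18.6,32.1,0],[0,0,0],0.6]
    - [[-18.6,32.1,0],[0,0,0],0.6]

```text
t: 1.65
eef_pos: [0.531, -0.1673, 0.2486]
ee_rot: [3.141, 0.0, -3.142]
force: [0.0, -0.3, -0.5]
width: 0.0526
```

>>> arm_command:
  motion:
    - [[0,0,0],[0,0,0],0.6]
    - [[0,0,0],[0,0,0],0.6]
    - [[0,0,0],[0,0,0],0.6]
  newtons: 25

```text
t: 1.9
eef_pos: [0.5304, -0.1689, 0.2483]
ee_rot: [3.142, -0.001, -3.141]
force: [-0.0, -1.0, -0.7]
width: 0.0526
```

```bash
python3 - <<'E'
from h import *
M=T(); im=arm.grab_frame('wrist'); cv2.imwrite('pics/w1.png',im[:,:,::-1]); np.save('M1.npy',M)
s=arm.get_state(); print(s['t'],s['eef_pos'],s['ee_rot'],s['q'],s['width'])
E
```

```text
1.95 [ 0.5301 -0.1695  0.2484] [-3.1416 -0.0006  3.1413] [ 0.0423  0.1651 -0.2521 -0.     -1.1543 -1.6133] 0.0524928870139891
```

View pics/w1.png

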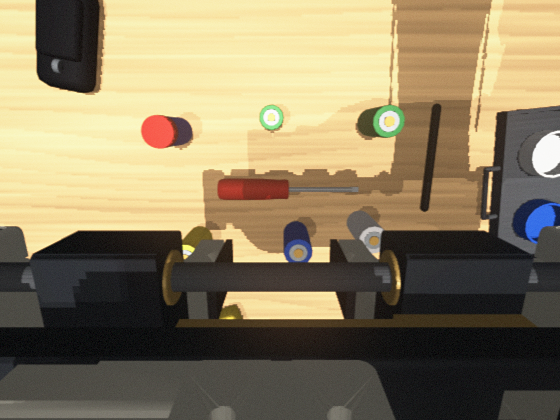

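```bash
python3 - <<'E'
from h import *
C=cam('wrist',np.load('M1.npy'))
for n,p,z in[('white',(374,241),.07),('blue',(298,253.5),.07),('green',(389,121),.07),('short',(271.5,117),.05),('rej',(158,131),.07),('sW',(550,154),.027)]: print(n,ray(p,C,z))
im=cv2.imread('pics/top0.png')
C=cam('top')
for n,p,z in[('white',(302,191.2),.07),('blue',(340.8,184.8),.07),('yellow',(400,179.2),.07),('green',(301.2,252.4),.07),('sW',(203,239.5),.027)]:print(n,ray(p,C,z))
E
```

```text
white [ 0.5818 -0.0683  0.07  ]
blue [ 0.5964 -0.15    0.07  ]
green [ 0.4574 -0.0633  0.07  ]
short [ 0.4532 -0.1785  0.05  ]
rej [ 0.4671 -0.2897  0.07  ]
sW [0.4925 0.1374 0.027 ]
white [ 0.5817 -0.0698  0.07  ]
blue [ 0.5926 -0.1507  0.07  ]
yellow [ 0.6005 -0.2737  0.07  ]
green [ 0.4554 -0.0634  0.07  ]
sW [0.4907 0.1431 0.027 ]
```

>>> arm_command:
  motion:
    - [[18.3,26.5,0],[0,0,0],0.6]
    - [[18.3,26.5,0],[0,0,0],0.6]
    - [[18.3,26.5,0],[0,0,0],0.6]
    - [[18.3,26.5,0],[0,0,0],0.6]
    - [[0,0,26],[0,0,0],0.6]
    - [[0,0,26],[0,0,0],0.6]
    - [[0,0,26],[0,0,0],0.6]
    - [[0,0,26],[0,0,0],0.6]
    - [[0,0,26],[0,0,0],0.6]
    - [[0,0,20],[0,0,0],0.6]
    - [[0,0,20],[0,0,0],0.6]
    - [[0,0,20],[0,0,0],0.6]
    - [[0,0,0],[0,0,0],0.6]
    - [[0,0,0],[0,0,0],0.6]

```text
t: 3.12
eef_pos: [0.4566, -0.0643, 0.0582]
ee_rot: [-3.141, -0.002, 3.14]
force: [0.6, -0.4, 1.1]
width: 0.0522
```

```bash
python3 - <<'E'
from h import *
M=T(); im=arm.grab_frame('wrist'); cv2.imwrite('pics/w2.png',im[:,:,::-1]);
s=arm.get_state(); print(s['t'],s['eef_pos'],s['ee_rot'],s['force'])
print(proj((.457,-.063,.07),cam('wrist',M)))
E
```

```text
3.1667 [ 0.4575 -0.0639  0.0591] [-3.1413 -0.0002  3.1405] [ 0.0982 -0.6453  0.5233]
[282.8139 284.5285]
```

View pics/w2.png

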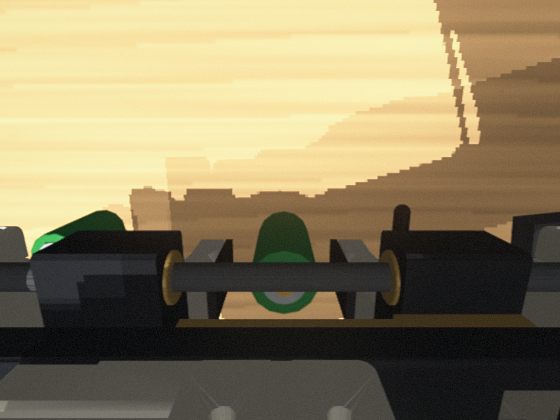

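>>> arm_command:
  motion:
    - [[0,0,0],[0,0,0],0.2]
    - [[0,0,0],[0,0,0],0.2]
    - [[0,0,0],[0,0,0],0.2]
    - [[0,0,0],[0,0,0],0.2]
    - [[0,0,0],[0,0,0],0.2]
    - [[0,0,-15],[0,0,0],0.2]
    - [[0,0,-25],[0,0,0],0.2]
    - [[0,0,-30],[0,0,0],0.2]
    - [[0,0,-30],[0,0,0],0.2]
    - [[0,0,-30],[0,0,0],0.2]
    - [[0,0,-30],[0,0,0],0.2]
    - [[0,0,-30],[0,0,0],0.2]
  newtons: 25

```text
t: 4.17
eef_pos: [0.4568, -0.0632, 0.2501]
ee_rot: [3.141, -0.0, 3.142]
force: [0.6, -0.6, -1.5]
width: 0.0317
```

>>> arm_command:
  motion:
    - [[-5,12,0],[0,0,0],0.2]
    - [[-12,26,0],[0,0,0],0.2]
    - [[-12,27,0],[0,0,0],0.2]
    - [[-12,27,0],[0,0,0],0.2]
    - [[-12,27,0],[0,0,0],0.2]
    - [[-12,27,0],[0,0,0],0.2]
    - [[-12,27,0],[0,0,0],0.2]
    - [[-12,27,0],[0,0,0],0.2]
    - [[-12,27,0],[0,0,0],0.2]
    - [[-12,27,0],[0,0,0],0.2]
    - [[0,0,0],[0,0,0],0.2]
    - [[0,0,0],[0,0,0],0.2]
    - [[0,0,0],[0,0,0],0.2]

```text
t: 5.25
eef_pos: [0.5699, 0.1908, 0.2477]
ee_rot: [-3.141, -0.001, -3.141]
force: [-0.9, -0.4, -0.5]
width: 0.0314
```

```bash
python3 - <<'E'
from h import *
M=T(); im=arm.grab_frame('wrist'); cv2.imwrite('pics/w3.png',im[:,:,::-1]);np.save('M3.npy',M)
s=arm.get_state(); print(s['t'],s['eef_pos'],s['ee_rot'],s['force'],s['width'])
E
```

```text
5.3 [0.5699 0.1904 0.2481] [-3.1411 -0.0009  3.1414] [-0.2374 -0.1225 -1.0101] 0.0313674568714745
```

View pics/w3.png

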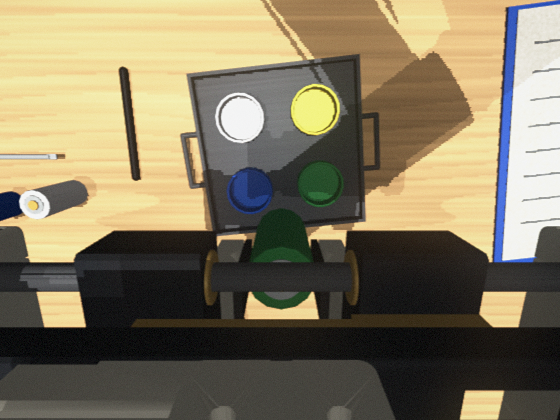

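```bash
python3 - <<'E'
from h import *
C=cam('wrist',np.load('M3.npy')); im=cv2.imread('pics/w3.png'); hsv=cv2.cvtColor(im,cv2.COLOR_BGR2HSV)
roi=np.zeros(im.shape[:2],np.uint8); 
B={'W':(240,118),'Y':(315,110),'B':(250,190),'G':(321,184)}
rng={'W':((0,0,130),(179,60,255)),'Y':((22,110,60),(35,255,255)),'B':((105,120,40),(130,255,255)),'G':((50,100,30),(80,255,255))}
P={}
for k,c in B.items():
    roi[:]=0; cv2.circle(roi,c,33,255,-1)
    if k=='G': roi[210:]=0
    m=cv2.inRange(hsv,*rng[k])&roi
    m=cv2.morphologyEx(m,cv2.MORPH_CLOSE,np.ones((5,5)))
    ct=max(cv2.findContours(m,0,1)[0],key=cv2.contourArea); e=cv2.minEnclosingCircle(ct); e2=cv2.fitEllipse(cv2.convexHull(ct))
    P[k]=ray(e2[0],C,.025); print(k,e,e2,P[k])
for a,b in('WY','BG','WB','YG'): print(a,b,np.linalg.norm(P[a]-P[b]))
c=sum(P.values())/4; print(c)
d=((P['Y']-P['W'])+(P['G']-P['B'])); th=np.arctan2(d[1],d[0]); d2=(P['B']-P['W'])+(P['G']-P['Y']); print(np.degrees(th),np.degrees(np.arctan2(d2[1],d2[0])))
th=(th+np.arctan2(d2[1],d2[0])+np.pi/2)/2
u=np.array([np.cos(th),np.sin(th)])*.042;v=np.array([u[1],-u[0]])
for k,(i,j) in{'W':(-1,-1),'Y':(1,-1),'B':(-1,1),'G':(1,1)}.items(): print(k,c[:2]+i*u+j*v)
E
```

```text
W ((243.98265075683594, 115.93275451660156), 30.084550857543945) ((243.54823303222656, 116.07183837890625), (57.70285415649414, 59.102195739746094), 152.13217163085938) [0.4908 0.1493 0.025 ]
Y ((315.03759765625, 109.39977264404297), 25.880088806152344) ((314.8507385253906, 109.28364562988281), (48.787147521972656, 51.67601013183594), 21.31128692626953) [0.4835 0.2283 0.025 ]
B ((249.6245574951172, 190.37899780273438), 23.332746505737305) ((249.55076599121094, 190.71836853027344), (45.475791931152344, 46.265010833740234), 38.54039001464844) [0.5751 0.1539 0.025 ]
G ((319.6641845703125, 183.24200439453125), 23.337169647216797) ((319.7704772949219, 183.32354736328125), (45.66359329223633, 46.18621063232422), 164.9220428466797) [0.5662 0.2364 0.025 ]
W Y 0.07925715603266877
B G 0.08294901367310582
W B 0.08449229736936845
Y G 0.0830914935147916
[0.5289 0.192  0.025 ]
95.70835611448766 4.335102383028646
W [0.4907 0.1465]
Y [0.4834 0.2301]
B [0.5744 0.1538]
G [0.5671 0.2375]
```

>>> arm_command:
  motion:
    - [[1,8,0],[0,0,0],0.2]
    - [[1,14,0],[0,0,0],0.2]
    - [[1,14,0],[0,0,0],0.2]
    - [[1,9,0],[0,0,0],0.2]
    - [[0,0,15],[0,0,0],0.2]
    - [[0,0,25],[0,0,0],0.2]
    - [[0,0,25],[0,0,0],0.2]
    - [[0,0,25],[0,0,0],0.2]
    - [[0,0,25],[0,0,0],0.2]
    - [[0,0,20],[0,0,0],0.2]
    - [[0,0,15],[0,0,0],0.2]
    - [[0,0,10],[0,0,0],0.2]
    - [[0,0,10],[0,0,0],0.2]
    - [[0,0,5],[0,0,0],0.2]
    - [[0,0,3],[0,0,0],0.2]
    - [[0,0,0],[0,0,0],0.2]
    - [[0,0,0],[0,0,0],0.2]

```text
t: 6.72
eef_pos: [0.5668, 0.2361, 0.0712]
ee_rot: [3.141, 0.001, -3.142]
force: [-0.5, 0.2, -1.6]
width: 0.0314
```

>>> arm_command:
  motion:
    - [[0,0,1],[0,0,0],0.2]
    - [[0,0,1],[0,0,0],0.2]
    - [[0,0,0],[0,0,0],0.2]
    - [[0,0,0],[0,0,0],0.2]

```text
t: 7.05
eef_pos: [0.5665, 0.2358, 0.0688]
ee_rot: [3.141, 0.0, 3.141]
force: [-0.2, -0.2, -1.8]
width: 0.0315
```

>>> arm_command:
  motion:
    - [[0,0,1],[0,0,0],0.2]
    - [[0,0,0],[0,0,0],0.2]
    - [[0,0,0.5],[0,0,0],0.2]
    - [[0,0,0],[0,0,0],0.2]

```text
t: 7.38
eef_pos: [0.5668, 0.2359, 0.0684]
ee_rot: [3.141, 0.001, -3.141]
force: [-3.5, -1.3, 9.3]
width: 0.0319
```

>>> arm_command:
  motion:
    - [[0,0,0],[0,0,0],0.3]
    - [[0,0,0],[0,0,0],0.5]
    - [[0,0,0],[0,0,0],0.6]
    - [[0,0,0],[0,0,0],0.6]
    - [[0,0,-10],[0,0,0],0.6]
    - [[0,0,-30],[0,0,0],0.6]
    - [[0,0,-35],[0,0,0],0.6]
    - [[0,0,-35],[0,0,0],0.6]
    - [[0,0,-35],[0,0,0],0.6]
    - [[0,0,-36],[0,0,0],0.6]

```text
t: 8.22
eef_pos: [0.5661, 0.2355, 0.2505]
ee_rot: [3.142, 0.0, 3.142]
force: [0.9, 0.9, -0.8]
width: 0.0525
```

>>> arm_command:
  motion:
    - [[-2.4,-20,0],[0,0,0],0.6]
    - [[-2.4,-33,0],[0,0,0],0.6]
    - [[-2.4,-33,0],[0,0,0],0.6]
    - [[-2.4,-34,0],[0,0,0],0.6]
    - [[-2.4,-34,0],[0,0,0],0.6]
    - [[-2.4,-34,0],[0,0,0],0.6]
    - [[-2.4,-34,0],[0,0,0],0.6]
    - [[-2.4,-34,0],[0,0,0],0.6]
    - [[-2.4,-34,0],[0,0,0],0.6]
    - [[-2.4,-34,0],[0,0,0],0.6]
    - [[-2.4,-34,0],[0,0,0],0.6]
    - [[-2.4,-27,0],[0,0,0],0.6]
    - [[0,0,0],[0,0,0],0.6]
    - [[0,0,0],[0,0,0],0.6]

```text
t: 9.38
eef_pos: [0.5949, -0.1508, 0.2483]
ee_rot: [-3.142, -0.0, 3.139]
force: [0.6, 0.2, 0.7]
width: 0.052
```

```bash
python3 - <<'E'
from h import *
im=arm.grab_frame('top'); a=cv2.resize(im[150:280,100:440],None,fx=2.2,fy=2.2); M=T();b=arm.grab_frame('side')[120:360,150:430]
np.save('M4.npy',M)
c=np.zeros((290+240,800,3),np.uint8); c[:a.shape[0],:a.shape[1]]=a; c[290:,:280]=b; w=arm.grab_frame('wrist'); c[290:,290:790]=w[60:300,30:530]
cv2.imwrite('pics/c4.png',c[:,:,::-1]); s=arm.get_state(); print(s['t'],s['eef_pos'],s['ee_rot'],s['force'])
C=cam('wrist',M); print([proj(p,C)+np.array([260,230]) for p in((.595,-.150,.07),(.582,-.069,.07),(.6005,-.273,.07))])
E
```

```text
9.5333 [ 0.5952 -0.1486  0.2484] [ 3.1415  0.0002 -3.1412] [ 0.3008 -0.2655 -0.1213]
[array([540.472 , 423.9893]), array([619.5012, 411.4728]), array([422.2961, 429.3051])]
```

View pics/c4.png

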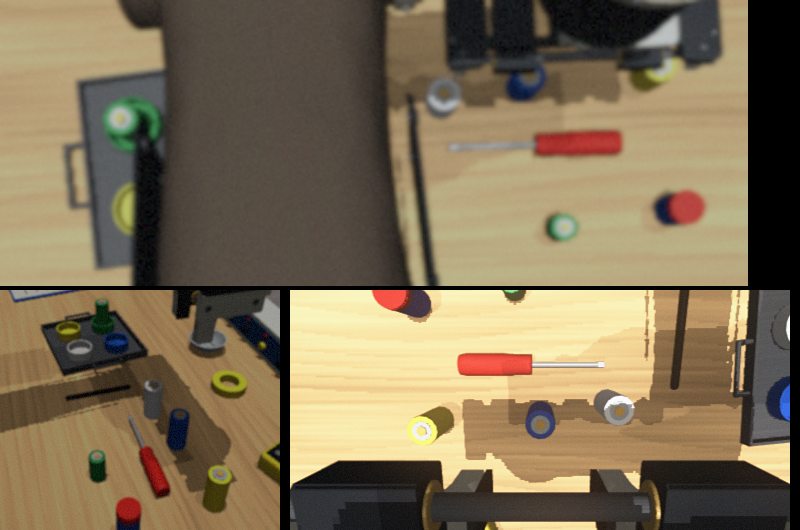

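>>> arm_command:
  motion:
    - [[0,0,20],[0,0,0],0.6]
    - [[0,0,30],[0,0,0],0.6]
    - [[0,0,30],[0,0,0],0.6]
    - [[0,0,30],[0,0,0],0.6]
    - [[0,0,30],[0,0,0],0.6]
    - [[0,0,30],[0,0,0],0.6]
    - [[0,0,19],[0,0,0],0.6]
    - [[0,0,0],[0,0,0],0.6]
    - [[0,0,0],[0,0,0],0.2]
    - [[0,0,0],[0,0,0],0.2]
    - [[0,0,0],[0,0,0],0.2]
    - [[0,0,0],[0,0,0],0.2]
    - [[0,0,0],[0,0,0],0.2]
    - [[0,0,-15],[0,0,0],0.2]
    - [[0,0,-25],[0,0,0],0.2]
    - [[0,0,-30],[0,0,0],0.2]
    - [[0,0,-30],[0,0,0],0.2]
    - [[0,0,-30],[0,0,0],0.2]
    - [[0,0,-30],[0,0,0],0.2]
    - [[0,0,-29],[0,0,0],0.2]

```text
t: 11.2
eef_pos: [0.5947, -0.1493, 0.2503]
ee_rot: [3.141, 0.001, 3.141]
force: [1.3, 0.8, -1.1]
width: 0.0314
```

>>> arm_command:
  motion:
    - [[2,16,0],[0,0,0],0.2]
    - [[2,27,0],[0,0,0],0.2]
    - [[2,27,0],[0,0,0],0.2]
    - [[2,27,0],[0,0,0],0.2]
    - [[2,27,0],[0,0,0],0.2]
    - [[2,27,0],[0,0,0],0.2]
    - [[2,27,0],[0,0,0],0.2]
    - [[2,27,0],[0,0,0],0.2]
    - [[2,27,0],[0,0,0],0.2]
    - [[2,27,0],[0,0,0],0.2]
    - [[2,27,0],[0,0,0],0.2]
    - [[0,15,0],[0,0,0],0.2]
    - [[0,0,0],[0,0,0],0.2]
    - [[0,0,0],[0,0,0],0.2]

```text
t: 12.37
eef_pos: [0.573, 0.1523, 0.2481]
ee_rot: [3.142, -0.0, -3.14]
force: [0.1, 0.3, -2.2]
width: 0.0316
```

```bash
python3 - <<'E'
from h import *
M=T(); im=arm.grab_frame('wrist'); cv2.imwrite('pics/w5.png',im[:,:,::-1]);
s=arm.get_state(); print(s['t'],s['eef_pos'],s['ee_rot'],s['force'],s['width'])
C=cam('wrist',M); print([proj(p,C) for p in((.573,.151,.027),(.491,.1445,.027),(.566,.2355,.079))])
E
```

```text
12.4167 [0.573  0.1516 0.2481] [-3.1415 -0.0002 -3.1412] [ 0.0464  0.0074 -1.248 ] 0.031108071568307822
[array([279.5923, 186.412 ]), array([273.73  , 113.0818]), array([363.7361, 189.2837])]
```

View pics/w5.png

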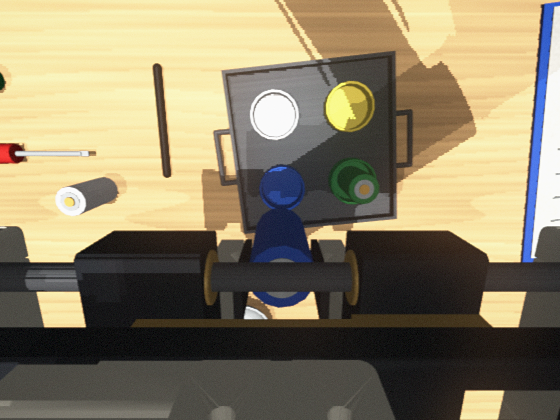

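>>> arm_command:
  motion:
    - [[0,1.5,15],[0,0,0],0.2]
    - [[0,0,25],[0,0,0],0.2]
    - [[0,0,25],[0,0,0],0.2]
    - [[0,0,25],[0,0,0],0.2]
    - [[0,0,25],[0,0,0],0.2]
    - [[0,0,20],[0,0,0],0.2]
    - [[0,0,15],[0,0,0],0.2]
    - [[0,0,10],[0,0,0],0.2]
    - [[0,0,10],[0,0,0],0.2]
    - [[0,0,5],[0,0,0],0.2]
    - [[0,0,2],[0,0,0],0.2]
    - [[0,0,1],[0,0,0],0.2]
    - [[0,0,1],[0,0,0],0.2]
    - [[0,0,1],[0,0,0],0.2]
    - [[0,0,1],[0,0,0],0.2]
    - [[0,0,0],[0,0,0],0.2]
    - [[0,0,0],[0,0,0],0.2]

```text
t: 13.83
eef_pos: [0.5741, 0.1532, 0.0696]
ee_rot: [3.141, 0.002, -3.141]
force: [-3.3, -3.1, 12.0]
width: 0.0316
```

>>> arm_command:
  motion:
    - [[0,0,0],[0,0,0],0.3]
    - [[0,0,0],[0,0,0],0.5]
    - [[0,0,0],[0,0,0],0.6]
    - [[0,0,0],[0,0,0],0.6]
    - [[0,0,-10],[0,0,0],0.6]
    - [[0,0,-30],[0,0,0],0.6]
    - [[0,0,-35],[0,0,0],0.6]
    - [[0,0,-35],[0,0,0],0.6]
    - [[0,0,-35],[0,0,0],0.6]
    - [[0,0,-36],[0,0,0],0.6]

```text
t: 14.67
eef_pos: [0.5728, 0.1532, 0.2505]
ee_rot: [3.141, 0.0, -3.141]
force: [0.8, 0.0, 0.5]
width: 0.0524
```

>>> arm_command:
  motion:
    - [[-2,-20,0],[0,0,0],0.6]
    - [[-2,-33,0],[0,0,0],0.6]
    - [[-2,-34,0],[0,0,0],0.6]
    - [[-2,-34,0],[0,0,0],0.6]
    - [[-2,-34,0],[0,0,0],0.6]
    - [[-2,-34,0],[0,0,0],0.6]
    - [[-2,-34,0],[0,0,0],0.6]
    - [[-2,-34,0],[0,0,0],0.6]
    - [[-2,-34,0],[0,0,0],0.6]
    - [[-2,-34,0],[0,0,0],0.6]
    - [[-2,-34,0],[0,0,0],0.6]
    - [[-2,-34,0],[0,0,0],0.6]
    - [[-5,-31.5,0],[0,0,0],0.6]
    - [[0,0,0],[0,0,0],0.6]
    - [[0,0,0],[0,0,0],0.6]

```text
t: 15.92
eef_pos: [0.6019, -0.273, 0.248]
ee_rot: [3.142, -0.001, 3.139]
force: [-0.5, 0.6, -0.2]
width: 0.0527
```

```bash
python3 - <<'E'
from h import *
M=T(); im=arm.grab_frame('wrist'); side=arm.grab_frame('side')
c=np.zeros((420,560,3),np.uint8); c[:210]=im[50:260]; c[210:,:280]=side[120:330,150:430]
cv2.imwrite('pics/w6.png',c[:,:,::-1])
s=arm.get_state(); print(s['t'],s['eef_pos'],s['ee_rot'],s['force'],s['width'])
C=cam('wrist',M); print([proj(p,C)-np.array([0,50]) for p in((.602,-.272,.07),)])
E
```

```text
16.0167 [ 0.602  -0.2711  0.2483] [ 3.1414 -0.      3.1411] [-0.0056  0.886  -0.9085] 0.05269146072727794
[array([281.5875, 144.2779])]
```

View pics/w6.png

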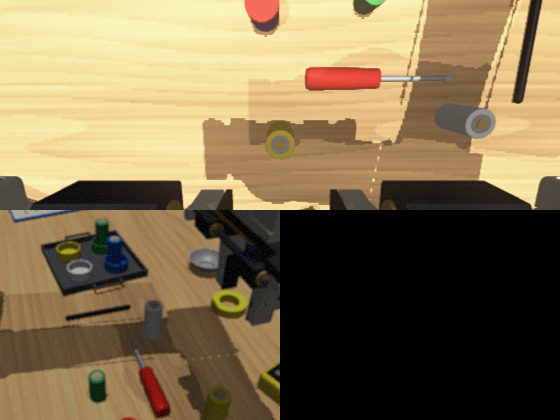

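>>> arm_command:
  motion:
    - [[0,0,20],[0,0,0],0.6]
    - [[0,0,30],[0,0,0],0.6]
    - [[0,0,30],[0,0,0],0.6]
    - [[0,0,30],[0,0,0],0.6]
    - [[0,0,30],[0,0,0],0.6]
    - [[0,0,30],[0,0,0],0.6]
    - [[0,0,19],[0,0,0],0.6]
    - [[0,0,0],[0,0,0],0.6]
    - [[0,0,0],[0,0,0],0.2]
    - [[0,0,0],[0,0,0],0.2]
    - [[0,0,0],[0,0,0],0.2]
    - [[0,0,0],[0,0,0],0.2]
    - [[0,0,0],[0,0,0],0.2]
    - [[0,0,-15],[0,0,0],0.2]
    - [[0,0,-25],[0,0,0],0.2]
    - [[0,0,-30],[0,0,0],0.2]
    - [[0,0,-30],[0,0,0],0.2]
    - [[0,0,-30],[0,0,0],0.2]
    - [[0,0,-30],[0,0,0],0.2]
    - [[0,0,-29],[0,0,0],0.2]

```text
t: 17.68
eef_pos: [0.6017, -0.271, 0.2501]
ee_rot: [3.141, 0.001, 3.141]
force: [0.2, 0.4, -1.5]
width: 0.032
```

>>> arm_command:
  motion:
    - [[4,16,0],[0,0,0],0.2]
    - [[7,26,0],[0,0,0],0.2]
    - [[7,29,0],[0,0,0],0.2]
    - [[7,30,0],[0,0,0],0.2]
    - [[7,30,0],[0,0,0],0.2]
    - [[7,30,0],[0,0,0],0.2]
    - [[7,30,0],[0,0,0],0.2]
    - [[7,30,0],[0,0,0],0.2]
    - [[7,30,0],[0,0,0],0.2]
    - [[7,30,0],[0,0,0],0.2]
    - [[7,30,0],[0,0,0],0.2]
    - [[7,30,0],[0,0,0],0.2]
    - [[7,30,0],[0,0,0],0.2]
    - [[7,30,0],[0,0,0],0.2]
    - [[7,30,0],[0,0,0],0.2]
    - [[7,30,0],[0,0,0],0.2]
    - [[7,25,0],[0,0,0],0.2]
    - [[3.5,14.5,0],[0,0,0],0.2]
    - [[0,0,0],[0,0,0],0.2]
    - [[0,0,0],[0,0,0],0.2]

```text
t: 19.35
eef_pos: [0.4821, 0.2298, 0.248]
ee_rot: [3.142, -0.0, -3.14]
force: [-0.3, 0.3, -1.9]
width: 0.0315
```

```bash
python3 - <<'E'
from h import *
M=T(); im=arm.grab_frame('wrist'); cv2.imwrite('pics/w7.png',im[:,:,::-1]);
s=arm.get_state(); print(s['t'],s['eef_pos'],s['ee_rot'],s['force'],s['width'])
C=cam('wrist',M); print([proj(p,C) for p in((.4825,.2285,.027),(.491,.1445,.027),(.566,.2355,.079))])
E
```

```text
19.4 [0.4823 0.2292 0.248 ] [-3.1416 -0.0003 -3.1411] [ 0.3386 -0.6155 -2.1236] 0.031811442414925686
[array([279.6153, 186.8309]), array([208.1852, 193.8166]), array([285.8298, 272.3507])]
```

View pics/w7.png

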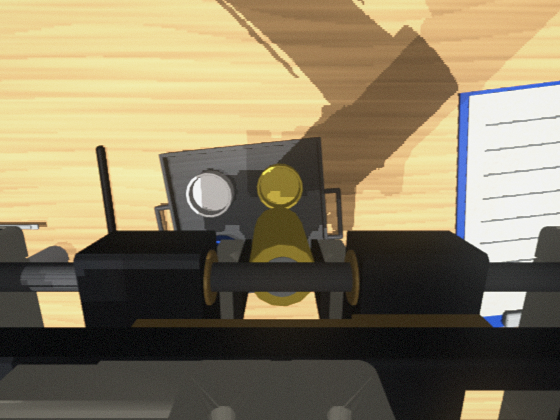

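>>> arm_command:
  motion:
    - [[0,0,15],[0,0,0],0.2]
    - [[0,0,25],[0,0,0],0.2]
    - [[0,0,25],[0,0,0],0.2]
    - [[0,0,25],[0,0,0],0.2]
    - [[0,0,25],[0,0,0],0.2]
    - [[0,0,20],[0,0,0],0.2]
    - [[0,0,15],[0,0,0],0.2]
    - [[0,0,10],[0,0,0],0.2]
    - [[0,0,10],[0,0,0],0.2]
    - [[0,0,5],[0,0,0],0.2]
    - [[0,0,2],[0,0,0],0.2]
    - [[0,0,1],[0,0,0],0.2]
    - [[0,0,1],[0,0,0],0.2]
    - [[0,0,1],[0,0,0],0.2]
    - [[0,0,0.5],[0,0,0],0.2]
    - [[0,0,0],[0,0,0],0.2]
    - [[0,0,0],[0,0,0],0.2]

```text
t: 20.82
eef_pos: [0.4834, 0.2289, 0.0697]
ee_rot: [-3.141, 0.002, -3.141]
force: [-2.2, -5.6, 12.4]
width: 0.0319
```

>>> arm_command:
  motion:
    - [[0,0,0],[0,0,0],0.3]
    - [[0,0,0],[0,0,0],0.5]
    - [[0,0,0],[0,0,0],0.6]
    - [[0,0,0],[0,0,0],0.6]
    - [[0,0,-10],[0,0,0],0.6]
    - [[0,0,-30],[0,0,0],0.6]
    - [[0,0,-35],[0,0,0],0.6]
    - [[0,0,-35],[0,0,0],0.6]
    - [[0,0,-35],[0,0,0],0.6]
    - [[0,0,-35.5],[0,0,0],0.6]

```text
t: 21.65
eef_pos: [0.4824, 0.2292, 0.2508]
ee_rot: [3.141, 0.001, -3.141]
force: [0.3, 1.0, -0.0]
width: 0.0527
```

>>> arm_command:
  motion:
    - [[-6,-18,0],[0,0,0],0.6]
    - [[-10,-30,0],[0,0,0],0.6]
    - [[-10,-30,0],[0,0,0],0.6]
    - [[-10,-30,0],[0,0,0],0.6]
    - [[-10,-30,0],[0,0,0],0.6]
    - [[-10,-30,0],[0,0,0],0.6]
    - [[-10,-30,0],[0,0,0],0.6]
    - [[-10,-30,0],[0,0,0],0.6]
    - [[-10,-30,0],[0,0,0],0.6]
    - [[-10,-30,0],[0,0,0],0.6]
    - [[-3.5,-9.5,0],[0,0,0],0.6]
    - [[0,0,0],[0,0,0],0.6]
    - [[0,0,0],[0,0,0],0.6]

```text
t: 22.73
eef_pos: [0.5821, -0.0686, 0.2484]
ee_rot: [3.141, -0.0, 3.14]
force: [0.7, 0.6, 0.1]
width: 0.0524
```

```bash
python3 - <<'E'
from h import *
M=T(); im=arm.grab_frame('wrist'); side=arm.grab_frame('side')
c=np.zeros((420,560,3),np.uint8); c[:210]=im[50:260]; c[210:,:280]=side[120:330,150:430]
cv2.imwrite('pics/w8.png',c[:,:,::-1])
s=arm.get_state(); print(s['t'],s['eef_pos'],s['ee_rot'],s['force'],s['width'])
C=cam('wrist',M); print([proj(p,C)-np.array([0,50]) for p in((.5818,-.069,.07),)])
E
```

```text
22.8333 [ 0.582  -0.0675  0.2485] [ 3.1413  0.0003 -3.1413] [-0.3761 -0.1053  0.4539] 0.05273123259052126
[array([280.2838, 143.6701])]
```

View pics/w8.png

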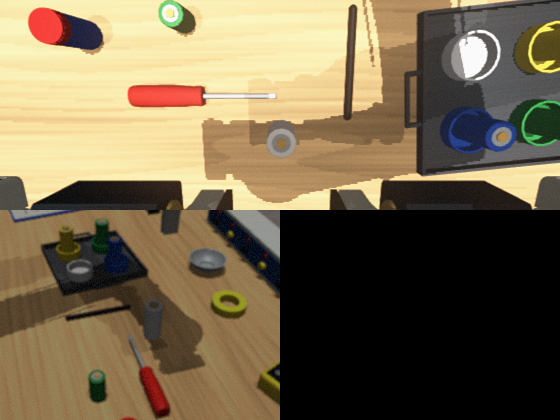

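>>> arm_command:
  motion:
    - [[0,0,20],[0,0,0],0.6]
    - [[0,0,30],[0,0,0],0.6]
    - [[0,0,30],[0,0,0],0.6]
    - [[0,0,30],[0,0,0],0.6]
    - [[0,0,30],[0,0,0],0.6]
    - [[0,0,30],[0,0,0],0.6]
    - [[0,0,19],[0,0,0],0.6]
    - [[0,0,0],[0,0,0],0.6]
    - [[0,0,0],[0,0,0],0.2]
    - [[0,0,0],[0,0,0],0.2]
    - [[0,0,0],[0,0,0],0.2]
    - [[0,0,0],[0,0,0],0.2]
    - [[0,0,0],[0,0,0],0.2]
    - [[0,0,-15],[0,0,0],0.2]
    - [[0,0,-25],[0,0,0],0.2]
    - [[0,0,-30],[0,0,0],0.2]
    - [[0,0,-30],[0,0,0],0.2]
    - [[0,0,-30],[0,0,0],0.2]
    - [[0,0,-30],[0,0,0],0.2]
    - [[0,0,-29],[0,0,0],0.2]

```text
t: 24.5
eef_pos: [0.5817, -0.0683, 0.2502]
ee_rot: [3.141, 0.001, 3.141]
force: [0.5, -0.1, -2.2]
width: 0.0316
```

>>> arm_command:
  motion:
    - [[6,14,0],[0,0,0],0.2]
    - [[11,26,0],[0,0,0],0.2]
    - [[11,26,0],[0,0,0],0.2]
    - [[11,26,0],[0,0,0],0.2]
    - [[11,26,0],[0,0,0],0.2]
    - [[11,26,0],[0,0,0],0.2]
    - [[11,26,0],[0,0,0],0.2]
    - [[11,26,0],[0,0,0],0.2]
    - [[8,18,0],[0,0,0],0.2]
    - [[0,0,0],[0,0,0],0.2]
    - [[0,0,0],[0,0,0],0.2]

```text
t: 25.42
eef_pos: [0.4906, 0.1466, 0.2485]
ee_rot: [3.141, 0.0, -3.14]
force: [-0.5, -0.7, -1.4]
width: 0.0317
```

```bash
python3 - <<'E'
from h import *
M=T(); im=arm.grab_frame('wrist'); cv2.imwrite('pics/w9.png',im[:,:,::-1]);
s=arm.get_state(); print(s['t'],s['eef_pos'],s['ee_rot'],s['force'],s['width'])
C=cam('wrist',M); p=proj((.491,.1455,.027),C);print(p)
g=im[140:232,200:360].astype(int); m=((g.min(2)>110)&(g.max(2)-g.min(2)<50)).astype(np.uint8)
n,l,st,ce=cv2.connectedComponentsWithStats(m); i=1+st[1:,4].argmax(); print(st[i],ce[i]+[200,140])
E
```

```text
25.4667 [0.4909 0.146  0.2484] [ 3.1412  0.0003 -3.1407] [ 1.04   -0.4232 -0.7616] 0.03158319792004639
[279.71   186.5217]
[  57   25   45   43 1431] [278.8036 185.3054]
```

Held and centred over the white socket within about 2 mm (blob at 279, 185 against a predicted 280, 187).

>>> arm_command:
  motion:
    - [[0,0,15],[0,0,0],0.2]
    - [[0,0,25],[0,0,0],0.2]
    - [[0,0,25],[0,0,0],0.2]
    - [[0,0,25],[0,0,0],0.2]
    - [[0,0,25],[0,0,0],0.2]
    - [[0,0,20],[0,0,0],0.2]
    - [[0,0,15],[0,0,0],0.2]
    - [[0,0,10],[0,0,0],0.2]
    - [[0,0,10],[0,0,0],0.2]
    - [[0,0,5],[0,0,0],0.2]
    - [[0,0,2],[0,0,0],0.2]
    - [[0,0,1],[0,0,0],0.2]
    - [[0,0,1],[0,0,0],0.2]
    - [[0,0,1],[0,0,0],0.2]
    - [[0,0,0.5],[0,0,0],0.2]
    - [[0,0,0],[0,0,0],0.2]
    - [[0,0,0],[0,0,0],0.2]

```text
t: 26.88
eef_pos: [0.492, 0.1459, 0.0697]
ee_rot: [3.141, 0.002, -3.141]
force: [-2.9, -4.0, 13.8]
width: 0.0317
```

>>> arm_command:
  motion:
    - [[0,0,0],[0,0,0],0.3]
    - [[0,0,0],[0,0,0],0.5]
    - [[0,0,0],[0,0,0],0.6]
    - [[0,0,0],[0,0,0],0.6]
    - [[0,0,-10],[0,0,0],0.6]
    - [[0,0,-30],[0,0,0],0.6]
    - [[0,0,-35],[0,0,0],0.6]
    - [[0,0,-35],[0,0,0],0.6]
    - [[0,0,-35],[0,0,0],0.6]
    - [[0,0,-35],[0,0,0],0.6]

```text
t: 27.72
eef_pos: [0.4909, 0.1456, 0.2503]
ee_rot: [3.141, 0.001, -3.141]
force: [0.4, 1.0, -0.1]
width: 0.0522
```

>>> arm_command:
  motion:
    - [[-2,-20,0],[0,0,0],0.6]
    - [[0,-33,0],[0,0,0],0.6]
    - [[0,-33,0],[0,0,0],0.6]
    - [[0,-33,0],[0,0,0],0.6]
    - [[0,-33,0],[0,0,0],0.6]
    - [[0,-33,0],[0,0,0],0.6]
    - [[0,-33,0],[0,0,0],0.6]
    - [[0,-33,0],[0,0,0],0.6]
    - [[0,-33,0],[0,0,0],0.6]
    - [[0,-33,0],[0,0,0],0.6]
    - [[0,-33,0],[0,0,0],0.6]
    - [[0,-33,0],[0,0,0],0.6]
    - [[0,-33,0],[0,0,0],0.6]
    - [[0,-33,0],[0,0,0],0.6]
    - [[0,-33,0],[0,0,0],0.6]
    - [[0,-33,0],[0,0,0],0.6]
    - [[0,0,0],[0,0,0],0.6]
    - [[0,0,0],[0,0,0],0.6]

```text
t: 29.22
eef_pos: [0.4926, -0.3708, 0.2475]
ee_rot: [3.141, -0.001, 3.139]
force: [-0.2, -0.6, -0.7]
width: 0.0526
```

```bash
python3 - <<'E'
from h import *
a=arm.grab_frame('top')[130:290,100:440]; b=arm.grab_frame('side')[100:400,150:450]
c=np.zeros((600,700,3),np.uint8); c[:300,:638]=cv2.resize(a,(638,300)); c[300:,:300]=b; c[300:,320:620]=cv2.resize(b[20:120,20:120],(300,300))
cv2.imwrite('pics/c10.png',c[:,:,::-1]); s=arm.get_state(); print(s['t'],s['eef_pos'],s['force'])
C=cam('side')
for k,p in{'W':(.491,.1455),'Y':(.4825,.2285),'B':(.573,.1525),'G':(.566,.2355)}.items(): print(k,[ ((proj((*p,z),C)-[170,120])*3+[320,300]).round() for z in(.027,.079)])
E
```

```text
29.3167 [ 0.4929 -0.369   0.2478] [0.551  0.1518 0.9359]
W [array([498., 468.]), array([493., 405.])]
Y [array([464., 411.]), array([459., 350.])]
B [array([606., 446.]), array([606., 383.])]
G [array([569., 391.]), array([567., 331.])]
```

View pics/c10.png

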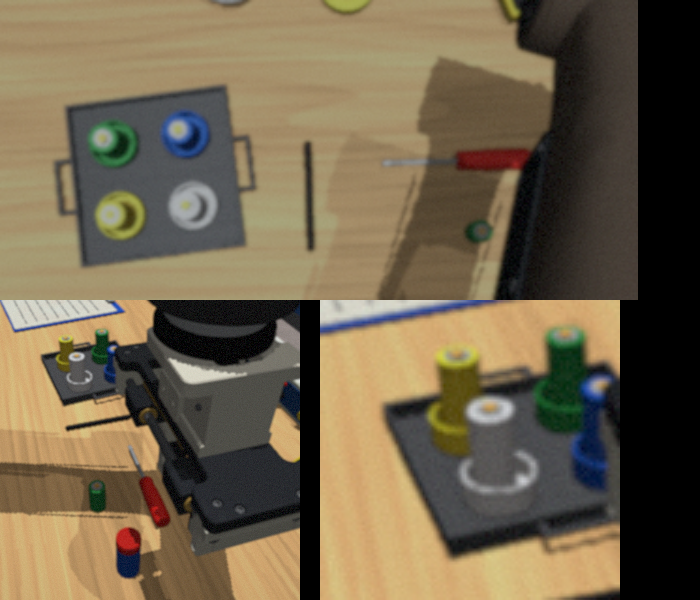

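```bash
python3 -c "
from station import arm
print(arm.job_done())"
```

```text
the job is handed in; nothing more can be done
None
```

The four full-size cells (green, blue, yellow, white) are standing in the sockets of their own colours, and the job was handed in at about 29 s of the 106 s allowed. I lowered each cell until it touched the socket floor (9–14 N on the wrist), then opened the jaws part-way and lifted straight off.

**Final check:** the last top and side pictures show all four cells upright in the right sockets. The short green cell and the red-topped reject were never touched and still stand upright in the side picture. The gripper is clear of everything.

**Disagreements:**
- **Cell tops:** in the side view they appear about 1–2 raw pixels lower than predicted for seated cells. That matches an offset of up to about 3 px that the camera already showed at the start.
- **Socket positions:** the top and wrist cameras differed by 3–5 mm on the sockets, so I used averages. The sockets leave 8 mm of play around a cell.
- **White-socket outline:** my colour mask for it in the wrist picture was about 4 px off, and I corrected it from later views.

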